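# Mount the sample carousel on the titrator's drive spindle

### The job

Lift the white sample carousel by its wing grip and lower it onto the drive spindle of the grey sample changer; feel for the drive key by turning the carousel under a light press until the keyway slips over it and the hub sits fully home. Then, with the hub seated, turn the carousel (the stiff spindle goes with it) until the tab on its rim points at the pointer post of the changer, and let go. Never force or drop the carousel onto the spindle, do not touch the changer or its spindle with the gripper, and leave the flasks and the reagent bottle where they stand.

Things in the scene. Friction and masses are not known exactly. Their poses are not given: they have to be found in the camera images.
- carousel: Loose white plastic sample carousel, 245 to 455 g. Origin: centre of the hub's underside, z up along its axis; it starts upright, hub on the bench. Hub: 76 mm across, z = 0 to 30 mm. Disc: 170 mm across, z = 30 to 38 mm, with 12 dark vial places near its rim. A wing grip stands on the disc, a tab on its rim.
- grip (a point): Point in the wing grip, on the carousel's axis, 63 mm above the hub's underside. The grip is an upright bar on the disc, 50 mm long along the carousel's x, 16 mm thick along its y, from 38 to 83 mm above the hub's underside: pinch it across its thickness from above.
- keyway (a point): Middle of the keyway at the hub's underside, 25 mm from the axis along the carousel's +x. The hub has a central bore, 18 mm in diameter, 30 mm deep, open below only. The keyway is 8 mm wide, runs from the bore out to the hub's edge along +x and is 30 mm deep too. It lies under the rim tab.
- tab (a point): Outer end of the carousel's small rim tab (8 mm wide, standing 8 mm out of the rim): 93 mm from the axis along the carousel's +x, 34 mm above the hub's underside, directly over the keyway.
- base: Fixed grey round sample changer, 196 mm across, 50 mm high. Origin: centre of its underside on the bench, z up; +x points to its pointer post. In its top a steel spindle (flange, pilot, key) that turns only under about 0.22 N m and stays where left. Never over 30 N between carousel and changer; 5 to 9 N is enough to feel with; over 12 N may drag the spindle round.
- seat (a point): Centre of the top of the spindle's flange (80 mm across), on the spindle axis, 54 mm above the bench. The hub's underside rests here when fully home. The whole spindle is sprung: it stays up under the carousel's weight, yields from about 5 N of press by 1 mm for each further 1.5 N, and stops hard after 7 mm. Axes as the base's.
- pilot (a point): Top of the spindle's round pilot, on its axis: 16 mm in diameter, standing 28 mm above the flange, its last 5 mm coned to 8 mm across. It enters the hub's bore. Axes as the base's.
- keytop (a point): Point on the spindle axis at the height of the drive key's top, 14 mm above the flange: here the hub stops while not lined up. The key is a radial block 6.6 mm wide, 17 to 33 mm from the axis, on one side. At the start it points 20 to 120 degrees anticlockwise (from above) of the base's +x; its angle is not measured: see or feel it. The keyway slips on within about 3 degrees. Axes as the base's.
- pointer (a point): Inner end of the pointer on the aluminium post at the changer's edge: 96 mm from the spindle axis along the base's +x, 88 mm above the bench. Post and pointer span 94 to 114 mm from the axis, up to 93 mm above the bench. The tab passes just inside. When it points here, the carousel's +x is the base's +x. Axes as the base's.
- flask_a: Conical glass flask, 80 mm across its foot, 135 mm high, 0.22 kg, loose; origin at the centre of its foot. A bystander.
- flask_b: Smaller conical glass flask, 68 mm across its foot, 115 mm high, 0.22 kg, loose; origin at the centre of its foot. A bystander.
- reagent: Amber glass reagent bottle with white cap, 94 mm across, 190 mm high, 0.7 kg, loose; origin at the centre of its foot. A bystander.
Things that resemble listed ones, but are neither listed nor needed, are in the scene too. What is shaped like the carousel but orange or pink is not meant.

How it is judged (in metres and radians):
On the way, in this order (a step that is already met when the one before it is completed fails the run):
1. the carousel's hub sits fully home on the spindle's flange, its keyway over the key (z of carousel in the frame of seat between -0.0025 and 0.0025 m and horizontal distance between carousel and seat below 0.004 m and angle between carousel's own z axis and vertical below 0.05 rad), for 0.2 s.
2. still seated, the carousel is turned until its tab points at the pointer post (all of step 1 and y of tab in the frame of pointer between -0.01 and 0.01 m and x of tab in the frame of base above 0.05 m), for 0.2 s.
At the end, for the whole second after the job is handed in: The carousel's hub is fully home on the flange (underside within 2.5 mm of it, within 4 mm of the spindle axis, upright within 3 degrees), its tab within 10 mm sideways of the pointer (about 6 degrees), at rest and released (all of step 2 and linear speed of carousel below 0.02 m/s and angular speed of carousel below 0.1 rad/s and contact force between the fingers and carousel below 0.1 N); the robot touches nothing.
It fails at once if the carousel is forced or dropped onto the changer (more than 30 N between them) (contact force between carousel and base above 30 N).
It fails at once if the gripper touches the changer or its spindle (contact force between the fingers and base above 2 N).
It fails at once if a flask or the bottle is moved more than 30 mm or tipped (distance of any of flask_a, flask_b, reagent from where it was at the start of the episode above 0.03 m or angle between any of flask_a, flask_b, reagent's own z axis and vertical above 0.3 rad).
It also fails if it takes over 72 s, if anything falls off the work surface, if the arm or the gripper's body presses on something with over 40 N, if the wrist force passes 120 N, or if a joint passes its speed limit or range.

### The arm

A 6-joint arm with a two-finger parallel gripper is mounted at the origin on the work surface. World frame = base frame: x ahead of the robot, y to its left, z up, the work surface at z = 0. Lengths are in m, angles in degrees, forces in N, time in s.
With the tool pointing down it reaches from about 0.375 to 0.9 m from the base axis. Payload 3.1 kg.
Tool frame: the origin (TCP) lies at the very end of the fingers, on their centre line; the grasp point (between the pads) lies 19 mm behind it (bot.tcp_to_grasp is the distance from the TCP to the grasp point, in m); z points along the fingers, y is the direction in which the jaws open and shut (so a half turn about z gives the same grasp; the last joint's range is limited). The gripper opens to 87 mm and grips with 3 to 60 N. Pads are 19 mm wide; open, the fingers measure 117 mm over their backs; the gripper's body (75 mm by 190 mm) begins 51 mm behind the grasp point.
Start: joints at [55.319, 30.224, 82.088, -0, 67.689, -10.227], TCP at [0.259, 0.569, 0.223] pointing down, gripper open.
Joint ranges: [-176.69, 176.69], [-43.24, 126.21], [12.49, 139.97], [-82, 262], [0, 151.66], [-163.58, 163.58]. Speed limits (degrees/s): [159.86, 159.86, 180, 180, 180, 180].

### API

Orientations are given as a 3x3 rotation matrix whose columns are the frame's x, y, z axes.
In Python, from rig import telemetry, eyes, order, bot gives the robot as it stands. The module is installed in compiled form; this text tells all that it offers.
- The arm moves only by the tool servo_tool, never from a script. Its argument "targets" is a list of rows, each a list of 2 entries, a list of its own where there are three numbers: the shift along the tool's x, y, z in m, then the turn, a rotation vector about the tool's x, y, z in rad. In form: [[[tx, ty, tz], [wx, wy, wz]], ...]. A call has 1 to 12 rows; each row is the pose to reach, as a shift and turn from the pose commanded when the call began, along the tool's axes at that moment; what a row does not reach only later rows make up. A row lasts 1/8 s, in which the tool goes at most 62.5 mm and 10.7 degrees, less where a joint would pass 70% of its speed; a pose out of reach is approached as far as the arm can. A call with a gripper value outside its range is refused whole. "gripper" is the finger opening in m, from 0 to 0.087, set as the call begins (left out, the last holds). The fingers move at their own pace and stop on an object; the grip force is fixed at half the most. Time passes only in rows, so rows that repeat a pose let the fingers close. It gives the time, the measured TCP pose, the force and the opening at its end, in the units of the state.
- telemetry.read_state(): the state, without advancing time (a new reading comes with each control period).
- eyes.capture(name): name is "side" or "top" or "wrist"; returns a dict with "pixels" (384x512x3 uint8, blue, green, red), "intrinsics" (3x3 intrinsics, pixels), "k1" (the pictures are not rectified: a ray, as slopes to the right and down, at radius r is drawn at 1 + k1 r^2 times it, then the intrinsics apply), "extrinsics" (4x4, takes a point from camera to world coordinates); the wrist camera has in their place "T_tool_cam" (4x4, takes a point from camera to tool coordinates, whose origin is the TCP and whose axes are the flange's). Camera axes: x right, y down, z forward; pixel columns grow to the right and rows downward; lengths in m; the calibration is good to about 2 mm. A picture is of the moment at which its call begins: read the wrist's pose just before it. There is no depth.
- order.hand_in(): hands the job in, once; it reports no verdict.
The state is a dict: "time_s": time; "joint_positions": joint angles; "qvel": joint speeds; "tau": joint torques, N m; "position": TCP position; "tcp_rot": TCP orientation; "force": force on the tool from outside, world axes, zero at the start; "moment": the same for the moment, N m; "opening": opening from 0.0 (shut) to 1.0 (fully open).
Only numpy, scipy, OpenCV 4.12 (cv2) and the standard library are available. Lean on these libraries where they do the work, as an engineer would, in place of code of your own. Each camera call takes 0.05 s, during which the arm holds its last target. There are 200 camera calls.

## Working session

There is one attempt and no reset: what is moved stays moved. The work goes in short steps, Python scripts to look and compute and a tool call to move; the robot and the scene stay as the last step left them, time stands still between calls to the robot, and variables do not carry over. Pictures are saved under pics/ and viewed, about 8 in all and at most 12, crops included, and the job is handed in when it is done.

Besides the shell and the picture viewer there is one more tool, called after "Emit:" in YAML: its name, and indented under it one key for each argument. servo_tool: Moves the arm, as the interface text tells. Its arguments: {"type":"object","properties":{"targets":{"type":"array","items":{"type":"array"}},"gripper":{"type":"number"}},"required":["targets"]}

```bash
mkdir -p pics
cat > h.py <<'E'
import numpy as np, cv2
from rig import telemetry, eyes, order, bot
def cap(n, save=None):
    s=telemetry.read_state(); c=eyes.capture(n)
    c['T']=np.array(c['extrinsics']) if n!='wrist' else None
    if n=='wrist':
        W=np.eye(4); W[:3,:3]=np.array(s['tcp_rot']); W[:3,3]=s['position']
        c['T']=W@np.array(c['T_tool_cam'])
    if save: cv2.imwrite('pics/'+save,c['pixels'])
    return c
def ray(c,u,v):
    K=np.array(c['intrinsics']); D=np.array([c['k1'],0,0,0,0.])
    p=cv2.undistortPoints(np.array([[[u,v]]],float),K,D)[0,0]
    return c['T'][:3,3], c['T'][:3,:3]@np.array([p[0],p[1],1])
def onz(c,u,v,z):
    o,d=ray(c,u,v); return o+d*(z-o[2])/d[2]
def proj(c,P):
    T=np.linalg.inv(c['T']); K=np.array(c['intrinsics']); D=np.array([c['k1'],0,0,0,0.])
    return cv2.projectPoints(np.atleast_2d(np.array(P,float)),cv2.Rodrigues(T[:3,:3])[0],T[:3,3],K,D)[0][:,0]
E
python3 - <<'E'
from h import *
s=telemetry.read_state(); print(s); print(bot.tcp_to_grasp)
a=cap('top');b=cap('side')
print(a['T'],b['T'],a['intrinsics'],a['k1'])
cv2.imwrite('pics/a.png',cv2.resize(a['pixels'],(800,600)))
cv2.imwrite('pics/b.png',cv2.resize(b['pixels'],(800,600)))
E
```

```text
{'time_s': 0.0, 'joint_positions': array([ 5.53190468e+01,  3.02769629e+01,  8.21541928e+01, -1.61064977e-03,
        6.76896199e+01, -1.02272225e+01]), 'qvel': array([-0.07020291, -0.04885793,  0.03808926,  0.11556028, -0.0584589 ,
       -0.01143562]), 'tau': array([ 5.57727089e-04, -4.40043497e+01, -1.76591492e+01,  6.34181430e-02,
        5.80724515e-02, -1.42510662e-04]), 'position': array([0.25829091, 0.56834752, 0.22160529]), 'tcp_rot': array([[-9.10300084e-01,  4.13947303e-01, -1.17803918e-03],
       [ 4.13948832e-01,  9.10298472e-01, -1.74821921e-03],
       [ 3.48696640e-04, -2.07905204e-03, -9.99997778e-01]]), 'force': array([-1.06711442,  0.08358699,  0.37381318]), 'moment': array([-0.08872627,  0.02465784,  0.01680306]), 'opening': 1.0038344068035239}
0.0187
[[-0.00443518 -0.98409327  0.17759717  0.33481564]
 [-0.99995887  0.00295943 -0.0085736  -0.10708434]
 [ 0.00791164 -0.17762789 -0.98406592  0.89630595]
 [ 0.          0.          0.          1.        ]] [[ 0.96078954 -0.21793964  0.17142279  0.32554923]
 [-0.2772756  -0.75807435  0.59028935 -0.61894448]
 [ 0.00130377 -0.61467519 -0.78877925  0.76522297]
 [ 0.          0.          0.          1.        ]] [[350.20289144   0.         256.87641499]
 [  0.         350.20289144 188.97967105]
 [  0.           0.           1.        ]] -0.11011721560621784
```

View pics/a.png

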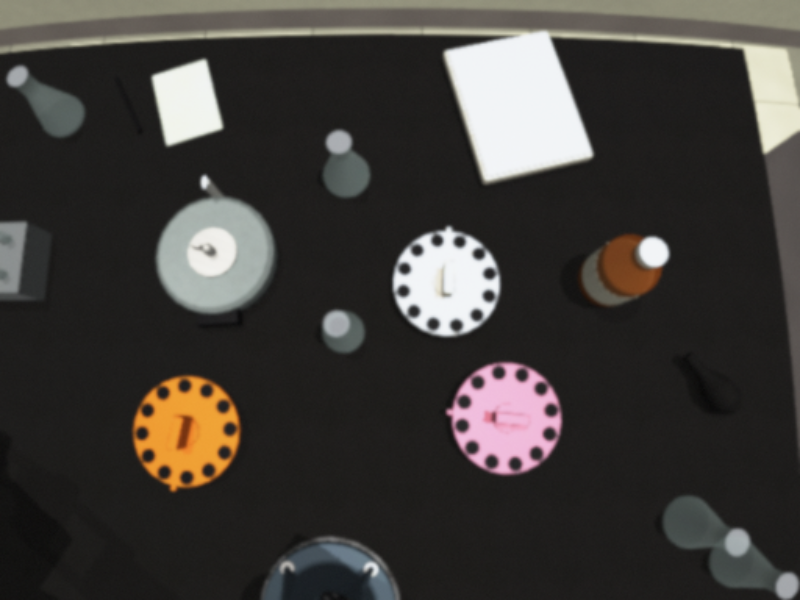

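View pics/b.png

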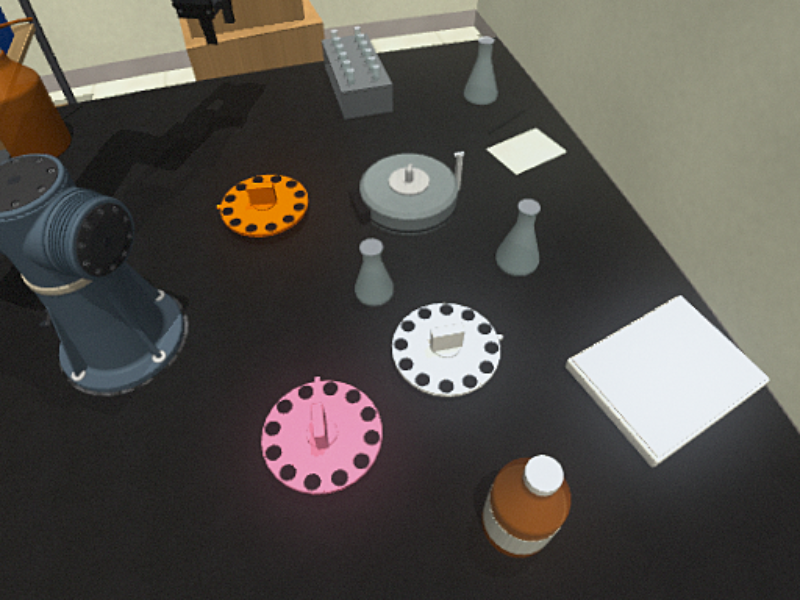

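Top view (800x600 pixels): candidates are the white disc (447,283), orange (187,432) and pink (507,418). The white one fits the description; its tab is at (449,230). The changer is at (212,252), with its post at (206,183). In the side view the white disc is at (446,348) and its tab at (501,337). Next I measure and confirm with a crop.

```bash
cat >> h.py <<'E'
def circ(P):
    P=np.array(P)[:,:2]; A=np.c_[2*P,np.ones(len(P))]
    x=np.linalg.lstsq(A,(P**2).sum(1),rcond=None)[0]; return x[:2],np.sqrt(x[2]+x[:2]@x[:2])
def blob(m,uv):
    n,l,st,ce=cv2.connectedComponentsWithStats(m.astype(np.uint8)); k=l[int(uv[1]),int(uv[0])]
    if k==0: return None
    return (l==k).astype(np.uint8)
def disc(c,m,z,R,it=5):
    cn=max(cv2.findContours(m,cv2.RETR_EXTERNAL,cv2.CHAIN_APPROX_NONE)[0],key=cv2.contourArea)[:,0]
    P=np.array([onz(c,u,v,z) for u,v in cn])
    o,r=circ(P)
    for _ in range(it):
        d=np.linalg.norm(P[:,:2]-o,axis=1); k=abs(d-r)<max(.002,np.median(abs(d-r))*2); o,r=circ(P[k])
    return o,r,P
E
python3 - <<'E'
from h import *
a=cap('top');b=cap('side')
for n,c,cw,fl,post in(('top',a,(305,195),(140,165),(131.5,117)),('side',b,(300,230),(258,122),(294,99))):
    hsv=cv2.cvtColor(c['pixels'],cv2.COLOR_BGR2HSV)
    w=(hsv[...,1]<60)&(hsv[...,2]>150)
    m=blob(w,cw); o,r,P=disc(c,m,.038,.085); d=np.linalg.norm(P[:,:2]-o,axis=1)
    far=P[d>d.max()-.004].mean(0)[:2]; v=far-o
    print(n,'carousel',o,r,'tab',d.max(),np.degrees(np.arctan2(v[1],v[0])))
    m2=blob((hsv[...,2]>hsv[...,2].max()*0+60),fl)
    if m2 is not None:
        o,r,P=disc(c,m2,.05,.098); print(n,'base top',o,r,m2.sum())
    p=onz(c,*post,.091)
    print('post',p,p[:2]-o,np.degrees(np.arctan2(*(p[:2]-o)[::-1])))
t=a['pixels'];s=b['pixels']
A=cv2.resize(t[110:250,80:330],None,fx=3,fy=3,interpolation=cv2.INTER_CUBIC)[:,:750]
cv2.imwrite('pics/c.png',A)
E
```

```text
top carousel [ 0.51122375 -0.18632195] 0.08323425396949542 tab 0.0927065558016347 -3.201466634404226
top base top [0.55746222 0.18744073] 0.09783502452549399 4705
post [0.66170662 0.19472303 0.091     ] [0.1042444  0.00728231] 3.99607704662422
side carousel [ 0.51101958 -0.18512422] 0.08437914088541619 tab 0.0923020552723097 -3.8627943115085
side base top [0.55942673 0.17231808] 0.1087850482528295 2617
post [0.66460817 0.19696532 0.091     ] [0.10518143 0.02464725] 13.188209480168258
```

View pics/c.png

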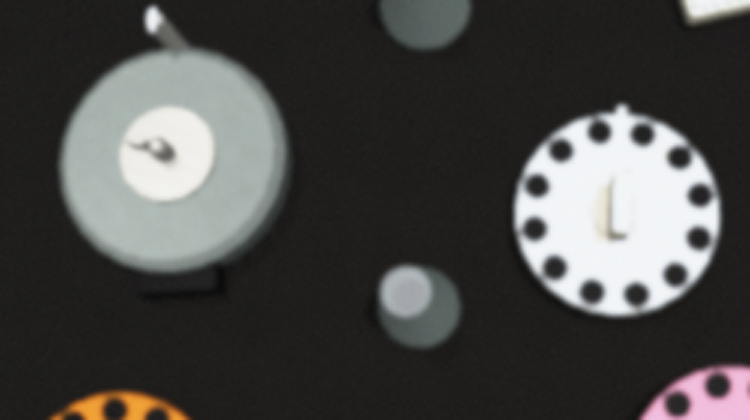

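The crop confirms the white carousel: grip at crop (618,207), tab at (622,108). The changer's spindle has a key or its shadow reaching left, toward world +y. Next I look at it with the wrist camera on the way.

```bash
cat >> h.py <<'E'
from scipy.spatial.transform import Rotation as Ro
def goto(p,head):
    "shift and turn, tool axes, from measured pose to TCP p, tool-down with tool x at heading (deg)"
    s=telemetry.read_state(); R=np.array(s['tcp_rot']); h=np.radians(head)
    G=np.array([[np.cos(h),np.sin(h),0],[np.sin(h),-np.cos(h),0],[0,0,-1]])
    print('shift',np.round(R.T@(np.array(p)-s['position']),4),'turn',np.round(Ro.from_matrix(R.T@G).as_rotvec(),4),'t',s['time_s'])
E
python3 - <<'E'
from h import *
c=cap('wrist'); print(np.array(c['T_tool_cam']).round(4),c['intrinsics'])
goto([.50,.187,.35],60)
E
```

```text
[[-6.000e-04 -9.638e-01 -2.666e-01  7.430e-02]
 [ 1.000e+00 -0.000e+00 -2.100e-03 -1.000e-04]
 [ 2.000e-03 -2.666e-01  9.638e-01 -1.623e-01]
 [ 0.000e+00  0.000e+00  0.000e+00  1.000e+00]] [[320.66020813   0.         254.77223225]
 [  0.         320.66020813 190.08832427]
 [  0.           0.           1.        ]]
shift [-0.3778 -0.2476 -0.1277] turn [-9.0000e-04  7.0000e-04  1.6676e+00] t 0.25
```

Run:
```python
from h import *
goto([.571,.195,.225],30)
```

```text
shift [-0.4391 -0.2108 -0.0028] turn [-8.0000e-04  1.0000e-03  2.1912e+00] t 0.25
```

Emit:
servo_tool:
  targets:
    - [[-0.439, -0.211, -0.03], [0, 0, 2.191]]
    - [[-0.439, -0.211, -0.03], [0, 0, 2.191]]
    - [[-0.439, -0.211, -0.03], [0, 0, 2.191]]
    - [[-0.439, -0.211, -0.03], [0, 0, 2.191]]
    - [[-0.439, -0.211, -0.03], [0, 0, 2.191]]
    - [[-0.439, -0.211, -0.03], [0, 0, 2.191]]
    - [[-0.439, -0.211, -0.03], [0, 0, 2.191]]
    - [[-0.439, -0.211, -0.03], [0, 0, 2.191]]
    - [[-0.439, -0.211, -0.03], [0, 0, 2.191]]
    - [[-0.439, -0.211, -0.03], [0, 0, 2.191]]
    - [[-0.439, -0.211, -0.03], [0, 0, 2.191]]
    - [[-0.439, -0.211, -0.003], [0, 0, 2.191]]

```text
time_s: 1.75
position: [0.5729, 0.1953, 0.2273]
tcp_rot: [[0.868, 0.496, 0.006], [0.496, -0.868, 0.001], [0.005, 0.002, -1.0]]
force: [0.9, -1.3, -0.2]
opening: 0.999
```

Emit:
servo_tool:
  targets:
    - [[0, 0, 0], [0, 0, 0]]
    - [[0, 0, 0], [0, 0, 0]]
    - [[0, 0, 0], [0, 0, 0]]

```text
time_s: 2.12
position: [0.5716, 0.1953, 0.2266]
tcp_rot: [[0.865, 0.501, 0.002], [0.501, -0.865, 0.0], [0.002, 0.001, -1.0]]
force: [-0.8, -0.3, -0.4]
opening: 0.999
```

Run:
```python
from h import *
import pickle
c=cap('wrist','d.png'); pickle.dump(c,open('d.pkl','wb'))
s=telemetry.read_state(); print(s['position'],s['tcp_rot'])
```

```text
[0.57155175 0.19526122 0.22650584] [[ 8.65489037e-01  5.00924611e-01  1.80576281e-03]
 [ 5.00925000e-01 -8.65490656e-01  2.62773311e-04]
 [ 1.69450046e-03  6.77124316e-04 -9.99998335e-01]]
```

View pics/d.png

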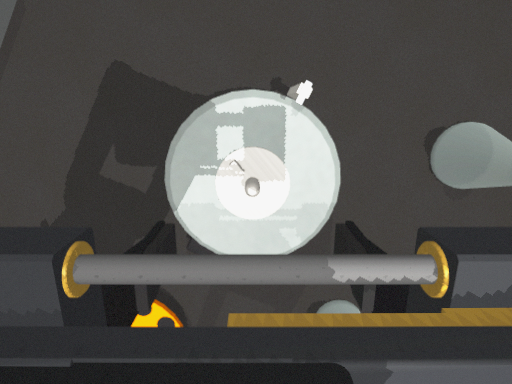

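Wrist view: changer at (252,175), flange at (252,183), pilot top at (252,187). The pointer post is at (304,92). The key shows as a bright/dark block around (237,165). Next I fit circles and enlarge the crop.

Run:
```python
from h import *
import pickle
c=pickle.load(open('d.pkl','rb')); im=c['pixels']
hsv=cv2.cvtColor(im,cv2.COLOR_BGR2HSV)
V=cv2.GaussianBlur(im,(0,0),1)
# base rim: grow from centre until saturation/brightness edge: radial gradient on plane rays
o=np.array([.558,.187])
for it in range(4):
  out=[]
  for z,R0,lo,hi in((.05,.098,.088,.108),(.054,.040,.034,.046)):
    P=[]
    for t in np.radians(np.arange(0,360,3)):
        rr=np.arange(lo,hi,.0005)
        uv=proj(c,[[o[0]+r*np.cos(t),o[1]+r*np.sin(t),z] for r in rr]).astype(np.float32)
        if uv[:,1].max()>240: continue
        pr=cv2.remap(V,uv[:,0].reshape(1,-1),uv[:,1].reshape(1,-1),cv2.INTER_LINEAR)[0].astype(float).sum(1)
        g=-np.gradient(pr) 
        k=g[1:-1].argmax()+1
        if g[k]>6: P.append(o+rr[k]*np.array([np.cos(t),np.sin(t)]))
    q,r=circ(P)
    for _ in range(6):
        d=np.linalg.norm(np.array(P)-q,axis=1); kk=abs(d-r)<.0025; q,r=circ(np.array(P)[kk])
    out.append((q,r,kk.sum()))
  o=out[0][0]
print(out)
q=out[1][0]
for uv,z in(((306,84),.091),((300,102),.091)): 
    p=onz(c,*uv,z); v=p[:2]-o; print('post',p,np.linalg.norm(v),np.degrees(np.arctan2(v[1],v[0])))
print('pilot top proj',proj(c,[[*o,.082],[*o,.054]]))
pickle.dump(out,open('base.pkl','wb'))
cv2.imwrite('pics/e.png',cv2.resize(im[70:230,180:330],None,fx=3.75,fy=3.75,interpolation=cv2.INTER_CUBIC))
```

```text
[(array([0.55949297, 0.19233233]), np.float64(0.09553427170751592), np.int64(85)), (array([0.55751961, 0.19120093]), np.float64(0.04009228748426119), np.int64(105))]
post [0.66889715 0.20003216 0.091     ] 0.10967480675884268 4.025819237674125
post [0.65321215 0.19643935 0.091     ] 0.09380913554933812 2.509240772209762
pilot top proj [[251.94175322 188.8486964 ]
 [252.12091852 182.00258081]]
```

View pics/e.png

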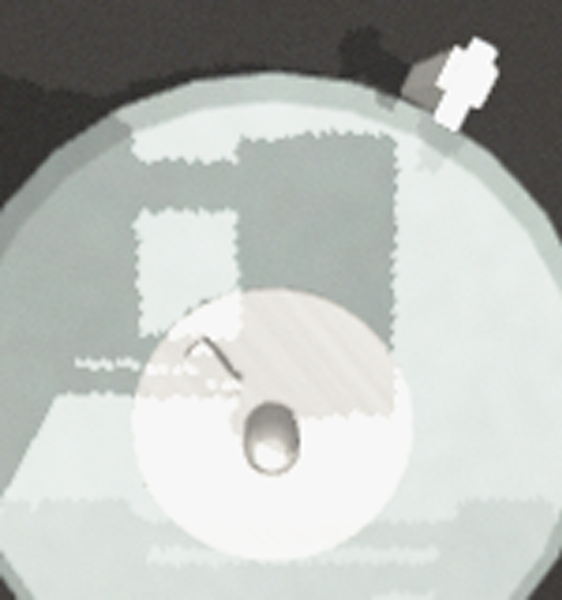

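Run:
```python
from h import *
import pickle
c=pickle.load(open('d.pkl','rb'))
f=lambda x,y:((x+.5)/3.75-.5+180,(y+.5)/3.75-.5+70)
print(proj(c,[[.5585,.1918,.068]]))
for z in(.068,.061):
  P=[onz(c,*f(*p),z)[:2] for p in((195,349),(232,386),(203,341),(240,378))]
  v=P[3]-P[2]
  o=np.array([.5585,.1918])
  print(z,[(np.linalg.norm(p-o).round(4),np.degrees(np.arctan2(*(p-o)[::-1])).round(1)) for p in P],'edge dir',np.degrees(np.arctan2(*(-v)[::-1])))
g=[.511,-.1857]
goto([.511+.02,-.1857,.16],-3.5)
```

```text
[[252.00241346 186.33890486]]
0.068 [(np.float64(0.0323), np.float64(69.8)), (np.float64(0.0181), np.float64(66.3)), (np.float64(0.0327), np.float64(64.3)), (np.float64(0.0188), np.float64(56.9))] edge dir 74.1797370997575
0.061 [(np.float64(0.0316), np.float64(72.0)), (np.float64(0.0171), np.float64(70.2)), (np.float64(0.0319), np.float64(66.3)), (np.float64(0.0176), np.float64(59.8))] edge dir 74.1797370997576
shift [-0.226   0.3094  0.0663] turn [ 2.000e-04 -1.800e-03  5.858e-01] t 2.175
```

Run:
```python
from h import *
goto([.511,-.186,.225],-3.5); goto([.511,-.186,.165],-3.5)
b=cap('side'); print('bottle foot',onz(b,333,335,0))
```

```text
shift [-0.2434  0.2996  0.0013] turn [ 2.000e-04 -1.800e-03  5.858e-01] t 2.175
shift [-0.2435  0.2996  0.0613] turn [ 2.000e-04 -1.800e-03  5.858e-01] t 2.175
bottle foot [ 0.52865155 -0.46194035  0.        ]
```

Emit:
servo_tool:
  targets:
    - [[-0.243, 0.3, 0], [0, 0, 0.586]]
    - [[-0.243, 0.3, 0], [0, 0, 0.586]]
    - [[-0.243, 0.3, 0], [0, 0, 0.586]]
    - [[-0.243, 0.3, 0], [0, 0, 0.586]]
    - [[-0.243, 0.3, 0], [0, 0, 0.586]]
    - [[-0.243, 0.3, 0], [0, 0, 0.586]]
    - [[-0.243, 0.3, 0], [0, 0, 0.586]]
    - [[-0.243, 0.3, 0.03], [0, 0, 0.586]]
    - [[-0.243, 0.3, 0.061], [0, 0, 0.586]]
    - [[-0.243, 0.3, 0.061], [0, 0, 0.586]]
    - [[-0.243, 0.3, 0.061], [0, 0, 0.586]]
    - [[-0.243, 0.3, 0.061], [0, 0, 0.586]]

```text
time_s: 3.72
position: [0.5117, -0.1864, 0.166]
tcp_rot: [[0.998, -0.061, 0.003], [-0.061, -0.998, -0.002], [0.003, 0.001, -1.0]]
force: [-0.0, -0.8, 0.6]
opening: 1.001
```

Run:
```python
from h import *
import pickle
c=cap('wrist'); s=telemetry.read_state(); print(s['position'],s['qvel'].round(2))
pickle.dump(c,open('f.pkl','wb')); im=c['pixels']
print(proj(c,[[.511,-.186,.083],[.604,-.192,.034]]))
cv2.imwrite('pics/f.png',im)
```

```text
[ 0.51152124 -0.18637134  0.16591996] [-0.19  0.17  0.39 -0.07 -0.15 -0.  ]
[[254.18169162 195.36472316]
 [254.30125879  76.55591897]]
```

View pics/f.png

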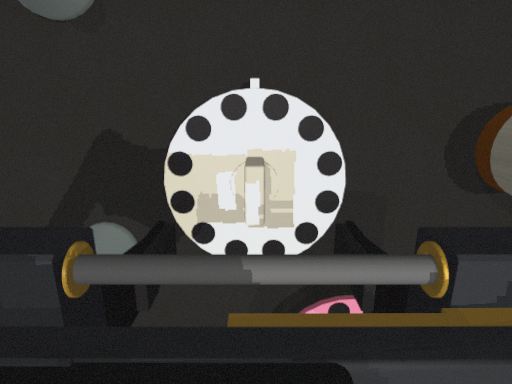

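The wrist view shows the disc centred at column 255, the tab at (255,83) and the grip's top at columns 246-264, rows 165-226. That matches the projections, so I descend and grip.

Emit:
servo_tool:
  targets:
    - [[0, 0.0005, 0.04], [0, 0, 0]]
    - [[0, 0.0005, 0.075], [0, 0, 0]]
    - [[0, 0.0005, 0.1], [0, 0, 0]]
    - [[0, 0.0005, 0.115], [0, 0, 0]]
    - [[0, 0.0005, 0.119], [0, 0, 0]]
    - [[0, 0.0005, 0.119], [0, 0, 0]]
    - [[0, 0.0005, 0.119], [0, 0, 0]]

```text
time_s: 4.65
position: [0.5112, -0.1871, 0.0465]
tcp_rot: [[0.998, -0.062, 0.002], [-0.062, -0.998, -0.001], [0.002, 0.001, -1.0]]
force: [-0.3, -0.6, 0.6]
opening: 1.005
```

Emit:
servo_tool:
  gripper: 0.0
  targets:
    - [[0, 0, 0], [0, 0, 0]]
    - [[0, 0, 0], [0, 0, 0]]
    - [[0, 0, 0], [0, 0, 0]]
    - [[0, 0, 0], [0, 0, 0]]
    - [[0, 0, 0], [0, 0, 0]]
    - [[0, 0, 0], [0, 0, 0]]
    - [[0, 0, 0], [0, 0, 0]]
    - [[0, 0, 0], [0, 0, 0]]

```text
time_s: 5.65
position: [0.5105, -0.1864, 0.0455]
tcp_rot: [[0.998, -0.062, -0.0], [-0.062, -0.998, 0.001], [-0.0, -0.001, -1.0]]
force: [-0.6, -1.4, -3.7]
opening: 0.178
```

Emit:
servo_tool:
  targets:
    - [[0, 0, -0.02], [0, 0, 0]]
    - [[0, 0, -0.05], [0, 0, 0]]
    - [[0, 0, -0.09], [0, 0, 0]]
    - [[0, 0, -0.13], [0, 0, 0]]
    - [[0, 0, -0.16], [0, 0, 0]]
    - [[0, 0, -0.17], [0, 0, 0]]
    - [[0, 0, -0.17], [0, 0, 0]]
    - [[0, 0, -0.17], [0, 0, 0]]

```text
time_s: 6.65
position: [0.5094, -0.186, 0.2137]
tcp_rot: [[0.998, -0.062, -0.003], [-0.062, -0.998, 0.002], [-0.004, -0.002, -1.0]]
force: [1.2, 0.6, -4.3]
opening: 0.18
```

Run:
```python
from h import *
import pickle
s=telemetry.read_state(); print(s['force'],s['moment'],s['position'])
c=cap('wrist','g.png'); pickle.dump(c,open('g.pkl','wb'))
z=s['position'][2]-.0457; p=s['position']; R=np.array(s['tcp_rot'])
# tab & disc centre in carried view
hsv=cv2.cvtColor(c['pixels'],cv2.COLOR_BGR2HSV); m=(hsv[...,2]>95)&(hsv[...,1]<90)
m[235:]=0; m=blob(m,(254,120))
cn=max(cv2.findContours(m,cv2.RETR_EXTERNAL,cv2.CHAIN_APPROX_NONE)[0],key=cv2.contourArea)[:,0]; cn=cn[cn[:,1]<230]
P=np.array([onz(c,u,v,z+.038) for u,v in cn]); o,r=circ(P)
for _ in range(6):
    d=np.linalg.norm(P[:,:2]-o,axis=1);k=abs(d-r)<.002;o,r=circ(P[k])
T=P[d>r+.005].mean(0)[:2]-o
print('centre-tcp in tool',(R.T@np.r_[o-p[:2],0])[:2],r,k.sum(),'tab head',np.degrees(np.arctan2(T[1],T[0])),'tool head',np.degrees(np.arctan2(R[1,0],R[0,0])))
goto([.5585,.1918,.215],70); goto([.5585,.1918,.215],85)
```

```text
[ 1.15771483  0.59993251 -4.30222065] [-0.1152918   0.18049769  0.02145314] [ 0.50937038 -0.18598857  0.21373374]
centre-tcp in tool [ 0.02682634 -0.00103918] 0.06488655173132644 88 tab head -149.09581332739893 tool head -3.5640215917001195
shift [ 0.0254 -0.3802 -0.0006] turn [-0.0038  0.0018 -1.284 ] t 6.7
shift [ 0.0254 -0.3802 -0.0006] turn [-4.1000e-03  1.3000e-03 -1.5458e+00] t 6.7
```

Emit:
servo_tool:
  targets:
    - [[0.001, -0.015, 0], [0, 0, -0.08]]
    - [[0.003, -0.05, 0], [0, 0, -0.23]]
    - [[0.006, -0.09, 0], [0, 0, -0.38]]
    - [[0.009, -0.135, 0], [0, 0, -0.53]]
    - [[0.012, -0.18, 0], [0, 0, -0.68]]
    - [[0.015, -0.225, 0], [0, 0, -0.83]]
    - [[0.018, -0.27, 0], [0, 0, -0.98]]
    - [[0.021, -0.31, 0], [0, 0, -1.13]]
    - [[0.023, -0.345, 0], [0, 0, -1.28]]
    - [[0.0245, -0.37, 0], [0, 0, -1.4]]
    - [[0.0254, -0.38, 0], [0, 0, -1.458]]
    - [[0.0254, -0.38, 0], [0, 0, -1.458]]

```text
time_s: 8.2
position: [0.5588, 0.1916, 0.214]
tcp_rot: [[0.173, 0.985, -0.003], [0.985, -0.173, -0.0], [-0.001, -0.003, -1.0]]
force: [-0.4, -1.0, -5.0]
opening: 0.184
```

Run:
```python
from h import *
a=cap('top'); b=cap('side')
cv2.imwrite('pics/i.png',np.hstack([cv2.resize(a['pixels'][100:240,70:210],(400,400)),cv2.resize(b['pixels'][20:180,180:340],(400,400))]))
s=telemetry.read_state(); p=s['position'];z=p[2]-.0457
print(p,s['force'],s['qvel'].round(1))
goto([.5585,.1918,.14],80)
```

```text
[0.55891488 0.19056212 0.21445548] [ 1.217525    0.21988367 -3.88455061] [-0.6 -0.4 -0.   0.1 -0.  -0.2]
shift [ 0.0012 -0.0005  0.0745] turn [-0.0021  0.0011 -0.0013] t 8.3
```

View pics/i.png

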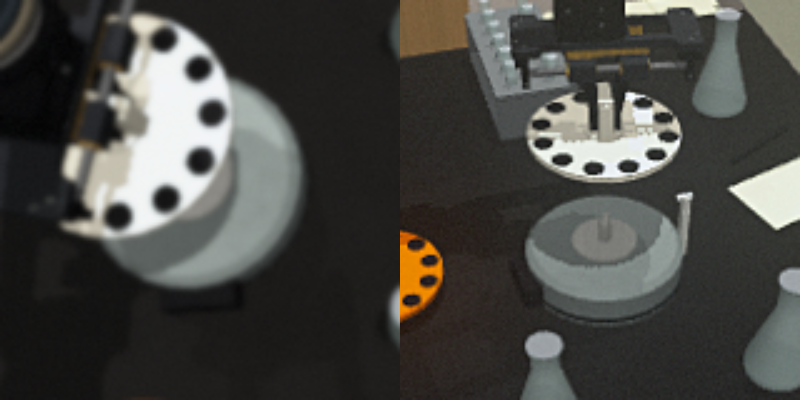

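The carousel hangs level above the changer: side crop disc at (605,137), pilot at (605,215). As one cross-check of the spindle axis against the disc, I use the side camera, where calibration errors cancel.

Run:
```python
from h import *
c=cap('side'); s=telemetry.read_state(); p=s['position']; z=p[2]-.0457
def rad(V,o,z,R,w=.007,th=5,sgn=-1,it=5):
    for _ in range(it):
        P=[]
        for t in np.radians(np.arange(0,360,3)):
            rr=np.arange(R-w,R+w,.0004)
            uv=proj(c,[[o[0]+r*np.cos(t),o[1]+r*np.sin(t),z] for r in rr]).astype(np.float32)
            pr=cv2.remap(V,uv[:,:1].T.copy(),uv[:,1:].T.copy(),cv2.INTER_LINEAR)[0].astype(float).sum(1)
            g=sgn*np.gradient(pr); k=g[1:-1].argmax()+1
            if g[k]>th: P.append(o+rr[k]*np.array([np.cos(t),np.sin(t)]))
        P=np.array(P); q,r=circ(P)
        for _ in range(6):
            k=abs(np.linalg.norm(P-q,axis=1)-r)<.002; q,r=circ(P[k])
        o=q
    return q.round(4),r.round(4),k.sum()
V=cv2.GaussianBlur(c['pixels'],(0,0),.8)
print('disc',rad(V,p[:2],z+.038,.085),'tcp',p)
B=cv2.GaussianBlur(cv2.resize(cv2.imread('pics/b.png'),(512,384),interpolation=cv2.INTER_AREA),(0,0),.8)
print('flange',rad(B,np.array([.5585,.1918]),.054,.040))
print('base',rad(B,np.array([.5585,.1918]),.05,.098))
```

```text
disc (array([0.559 , 0.1927]), np.float64(0.086), np.int64(68)) tcp [0.55908652 0.19035081 0.21472805]
flange (array([0.5602, 0.1953]), np.float64(0.039), np.int64(103))
base (array([0.5569, 0.1859]), np.float64(0.0969), np.int64(87))
```

Emit:
servo_tool:
  targets:
    - [[0.001, 0.0005, 0.02], [0, 0, 0]]
    - [[0.001, 0.0005, 0.045], [0, 0, 0]]
    - [[0.001, 0.0005, 0.065], [0, 0, 0]]
    - [[0.001, 0.0005, 0.075], [0, 0, 0]]
    - [[0.001, 0.0005, 0.079], [0, 0, 0]]
    - [[0.001, 0.0005, 0.08], [0, 0, 0]]
    - [[0.001, 0.0005, 0.08], [0, 0, 0]]

```text
time_s: 9.22
position: [0.5608, 0.1919, 0.1363]
tcp_rot: [[0.174, 0.985, 0.001], [0.985, -0.174, 0.0], [0.0, 0.001, -1.0]]
force: [-0.3, -0.3, -4.0]
opening: 0.181
```

Emit:
servo_tool:
  targets:
    - [[0, 0, 0], [0, 0, 0]]
    - [[0, 0, 0.002], [0, 0, 0]]
    - [[0, 0, 0.004], [0, 0, 0]]
    - [[0, 0, 0.006], [0, 0, 0]]

```text
time_s: 9.72
position: [0.5601, 0.1919, 0.1293]
tcp_rot: [[0.174, 0.985, -0.0], [0.985, -0.174, -0.0], [-0.0, -0.0, -1.0]]
force: [0.5, -0.7, -3.7]
opening: 0.182
```

Emit:
servo_tool:
  targets:
    - [[0, 0, 0.0015], [0, 0, 0]]
    - [[0, 0, 0.003], [0, 0, 0]]
    - [[0, 0, 0.0045], [0, 0, 0]]
    - [[0, 0, 0.0045], [0, 0, 0]]

```text
time_s: 10.22
position: [0.5601, 0.1919, 0.1249]
tcp_rot: [[0.174, 0.985, -0.0], [0.985, -0.174, -0.0], [-0.0, -0.0, -1.0]]
force: [-0.6, 0.1, -4.7]
opening: 0.183
```

Emit:
servo_tool:
  targets:
    - [[0, 0, 0.0015], [0, 0, 0]]
    - [[0, 0, 0.003], [0, 0, 0]]
    - [[0, 0, 0.0035], [0, 0, 0]]
    - [[0, 0, 0.0035], [0, 0, 0]]

```text
time_s: 10.72
position: [0.5601, 0.1916, 0.1215]
tcp_rot: [[0.174, 0.985, -0.0], [0.985, -0.174, -0.001], [-0.001, -0.0, -1.0]]
force: [0.4, -1.5, -3.3]
opening: 0.178
```

Emit:
servo_tool:
  targets:
    - [[0, 0, 0.0015], [0, 0, 0]]
    - [[0, 0, 0.003], [0, 0, 0]]
    - [[0, 0, 0.004], [0, 0, 0]]
    - [[0, 0, 0.005], [0, 0, 0]]
    - [[0, 0, 0.005], [0, 0, 0]]

```text
time_s: 11.35
position: [0.56, 0.1917, 0.1164]
tcp_rot: [[0.174, 0.985, -0.001], [0.985, -0.174, -0.0], [-0.001, -0.0, -1.0]]
force: [-1.1, -3.3, -3.3]
opening: 0.178
```

Emit:
servo_tool:
  targets:
    - [[0, 0, 0.001], [0, 0, 0]]
    - [[0, 0, 0.002], [0, 0, 0]]
    - [[0, 0, 0.003], [0, 0, 0]]
    - [[0, 0, 0.003], [0, 0, 0]]

```text
time_s: 11.85
position: [0.56, 0.1917, 0.1134]
tcp_rot: [[0.174, 0.985, -0.0], [0.985, -0.174, -0.0], [-0.0, -0.0, -1.0]]
force: [-1.4, -3.7, -1.0]
opening: 0.183
```

Emit:
servo_tool:
  targets:
    - [[-0.001, -0.0003, 0], [0, 0, 0]]
    - [[-0.001, -0.0003, 0.0007], [0, 0, 0]]
    - [[-0.001, -0.0003, 0.0013], [0, 0, 0]]
    - [[-0.001, -0.0003, 0.0013], [0, 0, 0]]

```text
time_s: 12.35
position: [0.56, 0.1914, 0.1127]
tcp_rot: [[0.174, 0.985, 0.001], [0.985, -0.174, 0.001], [0.001, 0.001, -1.0]]
force: [-1.9, -2.2, 1.4]
opening: 0.184
```

Emit:
servo_tool:
  targets:
    - [[-0.0007, -0.0008, 0.0005], [0, 0, 0]]
    - [[-0.0007, -0.0008, 0.001], [0, 0, 0]]
    - [[-0.0007, -0.0008, 0.001], [0, 0, 0.03]]
    - [[-0.0007, -0.0008, 0.001], [0, 0, 0.06]]
    - [[-0.0007, -0.0008, 0.001], [0, 0, 0.06]]

```text
time_s: 12.98
position: [0.5591, 0.1909, 0.1114]
tcp_rot: [[0.233, 0.972, 0.001], [0.972, -0.233, 0.001], [0.001, 0.001, -1.0]]
force: [-0.8, 2.1, 4.0]
opening: 0.177
```

Emit:
servo_tool:
  targets:
    - [[0, 0, 0], [0, 0, 0.02]]
    - [[0, 0, 0], [0, 0, 0.04]]
    - [[0, 0, 0], [0, 0, 0.04]]

```text
time_s: 13.35
position: [0.5588, 0.1906, 0.1113]
tcp_rot: [[0.272, 0.962, -0.0], [0.962, -0.272, 0.0], [0.0, -0.0, -1.0]]
force: [-1.5, 3.7, 3.8]
opening: 0.183
```

Emit:
servo_tool:
  targets:
    - [[0.0004, -0.0002, 0], [0, 0, 0.02]]
    - [[0.0004, -0.0002, 0], [0, 0, 0.04]]
    - [[0.0004, -0.0002, 0], [0, 0, 0.04]]

```text
time_s: 13.72
position: [0.5586, 0.1907, 0.1112]
tcp_rot: [[0.31, 0.951, -0.0], [0.951, -0.31, -0.0], [-0.0, -0.0, -1.0]]
force: [-1.4, 2.5, 3.1]
opening: 0.183
```

Emit:
servo_tool:
  targets:
    - [[0, 0, 0], [0, 0, 0.02]]
    - [[0, 0, 0], [0, 0, 0.04]]
    - [[0, 0, 0], [0, 0, 0.04]]

```text
time_s: 14.1
position: [0.5584, 0.19, 0.1102]
tcp_rot: [[0.348, 0.938, -0.001], [0.938, -0.348, -0.002], [-0.002, -0.0, -1.0]]
force: [0.1, -0.7, -4.6]
opening: 0.181
```

The force dropped to hanging weight at heading 69.6°, so the keyway is over the key. I lower gently.

Emit:
servo_tool:
  targets:
    - [[0, 0, 0.0015], [0, 0, 0]]
    - [[0, 0, 0.003], [0, 0, 0]]
    - [[0, 0, 0.0045], [0, 0, 0]]
    - [[0, 0, 0.006], [0, 0, 0]]
    - [[0, 0, 0.006], [0, 0, 0]]

```text
time_s: 14.72
position: [0.5587, 0.1908, 0.1051]
tcp_rot: [[0.348, 0.938, -0.0], [0.938, -0.348, -0.0], [-0.0, -0.0, -1.0]]
force: [0.9, -0.8, -5.2]
opening: 0.182
```

Emit:
servo_tool:
  targets:
    - [[0, 0, 0.001], [0, 0, 0]]
    - [[0, 0, 0.002], [0, 0, 0]]
    - [[0, 0, 0.003], [0, 0, 0]]
    - [[0, 0, 0.003], [0, 0, 0]]

```text
time_s: 15.22
position: [0.5587, 0.1909, 0.1021]
tcp_rot: [[0.348, 0.938, -0.0], [0.938, -0.348, 0.0], [-0.0, -0.0, -1.0]]
force: [0.4, -0.4, -4.9]
opening: 0.184
```

Emit:
servo_tool:
  targets:
    - [[0, 0, 0.001], [0, 0, 0]]
    - [[0, 0, 0.002], [0, 0, 0]]
    - [[0, 0, 0.002], [0, 0, 0]]
    - [[0, 0, 0.002], [0, 0, 0]]

```text
time_s: 15.72
position: [0.5587, 0.1909, 0.1002]
tcp_rot: [[0.348, 0.938, -0.0], [0.938, -0.348, -0.0], [-0.0, -0.0, -1.0]]
force: [0.2, 0.3, -4.3]
opening: 0.179
```

Emit:
servo_tool:
  targets:
    - [[0, 0, 0.0005], [0, 0, 0]]
    - [[0, 0, 0.001], [0, 0, 0]]
    - [[0, 0, 0.001], [0, 0, 0]]

```text
time_s: 16.1
position: [0.5587, 0.1909, 0.0994]
tcp_rot: [[0.348, 0.938, 0.0], [0.938, -0.348, 0.0], [0.0, 0.0, -1.0]]
force: [-0.3, 0.1, -2.4]
opening: 0.181
```

Emit:
servo_tool:
  targets:
    - [[0, 0, 0.0004], [0, 0, 0]]
    - [[0, 0, 0.0008], [0, 0, 0]]
    - [[0, 0, 0.0008], [0, 0, 0]]
    - [[0, 0, 0.0008], [0, 0, 0]]

```text
time_s: 16.6
position: [0.5588, 0.1909, 0.0987]
tcp_rot: [[0.348, 0.938, 0.0], [0.938, -0.348, 0.0], [0.0, 0.0, -1.0]]
force: [-1.0, -0.4, 1.6]
opening: 0.181
```

Contact is about 6 N with the hub on the flange at TCP z 0.0987. Next I turn clockwise towards the pointer.

Emit:
servo_tool:
  targets:
    - [[0, 0, 0], [0, 0, 0.04]]
    - [[0, 0, 0], [0, 0, 0.1]]
    - [[0, 0, 0], [0, 0, 0.16]]
    - [[0, 0, 0], [0, 0, 0.22]]
    - [[0, 0, 0], [0, 0, 0.28]]
    - [[0, 0, 0], [0, 0, 0.34]]
    - [[0, 0, 0], [0, 0, 0.4]]
    - [[0, 0, 0], [0, 0, 0.4]]

```text
time_s: 17.6
position: [0.5587, 0.1912, 0.0986]
tcp_rot: [[0.685, 0.729, 0.0], [0.729, -0.685, 0.0], [0.0, -0.0, -1.0]]
force: [-1.4, -0.1, 2.3]
opening: 0.183
```

Run:
```python
from h import *
s=telemetry.read_state(); print(s['force'],s['moment'],s['position'],np.degrees(np.arctan2(s['tcp_rot'][1][0],s['tcp_rot'][0][0])))
```

```text
[-1.43368114 -0.0979247   2.34711191] [0.07060971 0.40911387 0.07485637] [0.55874907 0.19116761 0.09862268] 46.79242186168346
```

Emit:
servo_tool:
  targets:
    - [[0, 0, 0], [0, 0, 0.07]]
    - [[0, 0, 0], [0, 0, 0.14]]
    - [[0, 0, 0], [0, 0, 0.21]]
    - [[0, 0, 0], [0, 0, 0.28]]
    - [[0, 0, 0], [0, 0, 0.35]]
    - [[0, 0, 0], [0, 0, 0.42]]
    - [[0, 0, 0], [0, 0, 0.49]]
    - [[0, 0, 0], [0, 0, 0.56]]
    - [[0, 0, 0], [0, 0, 0.63]]
    - [[0, 0, 0], [0, 0, 0.7]]
    - [[0, 0, 0], [0, 0, 0.74]]
    - [[0, 0, 0], [0, 0, 0.74]]

```text
time_s: 19.1
position: [0.5588, 0.1917, 0.0986]
tcp_rot: [[0.997, 0.077, 0.0], [0.077, -0.997, 0.001], [0.0, -0.001, -1.0]]
force: [-1.4, 3.7, 2.5]
opening: 0.186
```

Run:
```python
from h import *
s=telemetry.read_state(); print(s['force'],s['moment'],s['position'],np.degrees(np.arctan2(s['tcp_rot'][1][0],s['tcp_rot'][0][0])))
c=cap('wrist'); b=cap('side')
cv2.imwrite('pics/j.png',np.hstack([cv2.resize(c['pixels'][20:220,150:350],(400,400),interpolation=cv2.INTER_CUBIC),cv2.resize(b['pixels'][60:160,220:320],(400,400),interpolation=cv2.INTER_CUBIC)]))
```

```text
[-1.3618319   3.70790289  2.50523372] [0.70336466 0.4185394  0.16107427] [0.55879297 0.19172359 0.09858247] 4.398831872746447
```

View pics/j.png

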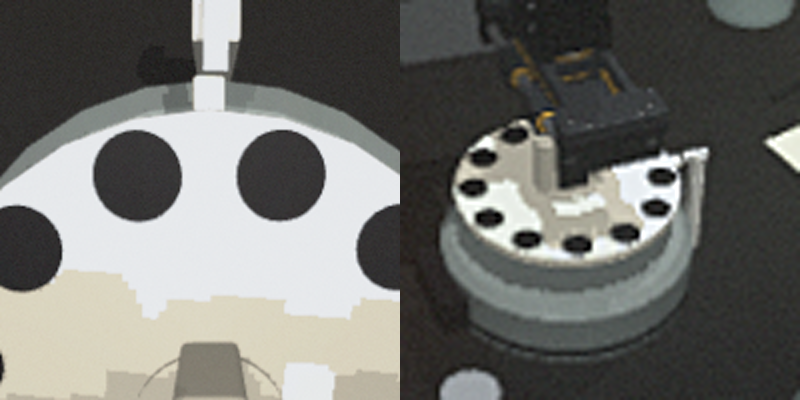

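The tab (crop 209,93) sits under the pointer (crop 215,60), about 2–3 mm to its left, and the disc looks fully down and level. I trim the turn and unload the press.

Emit:
servo_tool:
  targets:
    - [[0, 0, 0], [0, 0, 0.015]]
    - [[0, 0, 0], [0, 0, 0.03]]
    - [[0, 0.0005, 0], [0, 0, 0.03]]
    - [[0, 0.0008, -0.0005], [0, 0, 0.03]]
    - [[0, 0.0008, -0.0008], [0, 0, 0.03]]
    - [[0, 0.0008, -0.0008], [0, 0, 0.03]]

```text
time_s: 19.95
position: [0.5588, 0.1915, 0.0992]
tcp_rot: [[0.999, 0.045, 0.0], [0.045, -0.999, 0.003], [0.001, -0.003, -1.0]]
force: [-1.1, 7.4, 1.6]
opening: 0.181
```

Run:
```python
from h import *
s=telemetry.read_state(); print(s['force'],s['moment'],s['position'],np.degrees(np.arctan2(s['tcp_rot'][1][0],s['tcp_rot'][0][0])))
```

```text
[-1.08337125  7.3731613   1.64596161] [1.43136694 0.40394509 0.13801147] [0.55882276 0.19152793 0.09922847] 2.5873298709142247
```

Emit:
servo_tool:
  targets:
    - [[0, -0.0005, 0], [0, 0, 0]]
    - [[0, -0.001, 0], [0, 0, 0]]
    - [[0, -0.0015, 0], [0, 0, 0]]
    - [[0, -0.0015, 0], [0, 0, 0]]
    - [[0, -0.0015, 0], [0, 0, 0]]

```text
time_s: 20.58
position: [0.5588, 0.1917, 0.0993]
tcp_rot: [[0.999, 0.046, 0.0], [0.046, -0.999, 0.0], [0.0, -0.0, -1.0]]
force: [-0.5, 3.6, 0.9]
opening: 0.183
```

Emit:
servo_tool:
  targets:
    - [[0, -0.0007, -0.0003], [0, 0, 0]]
    - [[0, -0.0013, -0.0006], [0, 0, 0]]
    - [[0, -0.0013, -0.0006], [0, 0, 0]]
    - [[0, -0.0013, -0.0006], [0, 0, 0]]

```text
time_s: 21.08
position: [0.5587, 0.1923, 0.0995]
tcp_rot: [[0.999, 0.046, -0.0], [0.046, -0.999, -0.001], [-0.0, 0.001, -1.0]]
force: [-0.3, 0.8, -4.1]
opening: 0.18
```

Emit:
servo_tool:
  gripper: 0.03
  targets:
    - [[0, 0, 0], [0, 0, 0]]
    - [[0, 0, 0], [0, 0, 0]]
    - [[0, 0, 0], [0, 0, 0]]
    - [[0, 0, 0], [0, 0, 0]]

```text
time_s: 21.58
position: [0.5588, 0.1928, 0.1]
tcp_rot: [[0.999, 0.046, 0.0], [0.046, -0.999, -0.0], [0.0, 0.0, -1.0]]
force: [-0.1, -0.5, -0.2]
opening: 0.34
```

Emit:
servo_tool:
  gripper: 0.05
  targets:
    - [[0, 0, 0], [0, 0, 0]]
    - [[0, 0, 0], [0, 0, 0]]
    - [[0, 0, -0.01], [0, 0, 0]]
    - [[0, 0, -0.03], [0, 0, 0]]
    - [[0, 0, -0.06], [0, 0, 0]]
    - [[0, 0, -0.09], [0, 0, 0]]
    - [[0, 0, -0.11], [0, 0, 0]]
    - [[0, 0, -0.12], [0, 0, 0]]
    - [[0, 0, -0.12], [0, 0, 0]]
    - [[0, 0, -0.12], [0, 0, 0]]

```text
time_s: 22.82
position: [0.558, 0.1927, 0.219]
tcp_rot: [[0.999, 0.046, -0.002], [0.046, -0.999, -0.0], [-0.002, 0.0, -1.0]]
force: [-0.0, -0.3, 0.6]
opening: 0.576
```

Run:
```python
from h import *
c=cap('wrist'); b=cap('side')
print('tab exp @pointer',proj(c,[[.5588,.1915,.137]]))
cv2.imwrite('pics/k.png',np.hstack([cv2.resize(c['pixels'][40:240,150:350],(400,400),interpolation=cv2.INTER_CUBIC),cv2.resize(b['pixels'][60:160,220:320],(400,400),interpolation=cv2.INTER_CUBIC)]))
```

```text
tab exp @pointer [[256.53390216 193.49753534]]
```

View pics/k.png

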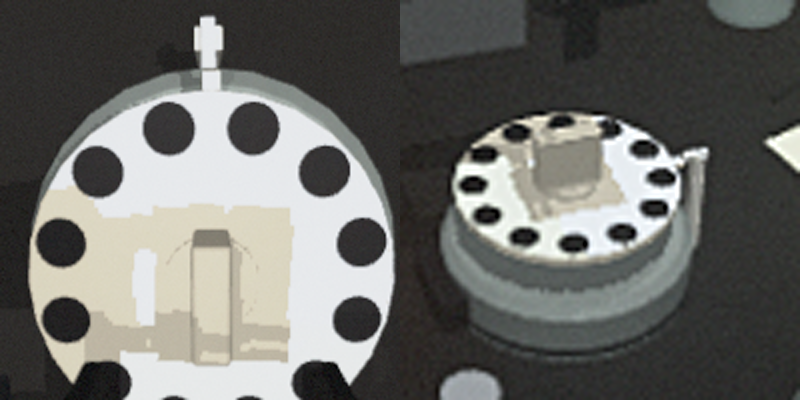

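The tab (crop 212,80) meets the pointer (crop 209,45). The carousel is level, low on the changer and free of the gripper. Handing in.

Run:
```python
from h import *
s=telemetry.read_state(); print(s['time_s'],s['force'],s['qvel'].round(2)); print(order.hand_in())
```

```text
22.925 [-0.28643893  0.1826996  -0.04092635] [ 0.04 -0.03 -0.09  0.07  0.07  0.1 ]
the job is handed in; nothing more can be done
None
```

The white carousel is on the spindle with its tab at the pointer and the gripper clear. I handed the job in at 22.9 s; it reported no verdict.

- **Feeling for the key:** I gripped the carousel by its wing and lowered it over the pilot. With about 7–8 N of press I turned it clockwise from a heading of 80° until the force fell to the hanging weight at about 70°.
- **Seating:** I lowered it a further 11 mm until it met the flange. First contact came at a tool height of about 99.5 mm, against 99.7 mm expected, so I take it as fully home. I did not measure the seat height with a camera.
- **Turning:** I turned it about 67° to the pointer, trimming the last 2° after a look, then took off the press and let go.
- **Last checks:** The final picture shows the disc level and the tab under 2 mm sideways of the pointer. The force on the tool was near zero with the arm above the carousel.

**Slip and disagreements:**
- While trimming I first shifted the tool the wrong way. That raised the sideways force to about 7 N; I eased it off before releasing.
- The camera estimates of the spindle axis differed by up to about 4 mm, so I settled its position by feel.
- One fit of the carried disc failed, and I did not use it.

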